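Lift one carrier out of the rinsing tub with the lifting hook

ROBOT

A 7-joint arm with a two-finger parallel gripper is mounted at the origin on the work surface; the furniture and walls round the work are solid. World frame = base frame: x ahead of the robot, y to its left, z up, the work surface at z = 0. Lengths are in m, angles in rad, forces in N, time in s.
With the tool pointing down it reaches from about 0.35 to 0.775 m from the base axis. Payload 3.1 kg.
Tool frame: the origin (TCP) lies midway between the tips of the shut fingers; the grasp point (between the pads) lies 19 mm behind it; z points along the fingers, y is the line along which they close (so a half turn about z gives the same grasp; the last joint's range is limited). The gripper opens to 85 mm and grips with 20 to 120 N. Pads are 22 mm wide; open, the fingers measure 114 mm over their backs; the gripper's body (76 mm by 85 mm) begins 54 mm behind the grasp point. The pads swing forward as they close: fully open they stand 13 mm farther back than shut.
Start: joints at [-1.347, 0.311, 0.014, 1.512, -0.004, 1.319, -0.027], TCP at [0.144, 0.531, 0.231] pointing down, gripper open.
Joint ranges: [-2.7, 2.7], [-0.3, 1.91], [-1.27, 1.3], [0.12, 2.57], [-1.44, 4.58], [0.2, 2.03], [-3.05, 3.05]. Speed limits (rad/s): [2.79, 2.79, 3.14, 3.14, 3.14, 3.14, 3.14].

INTERFACE

Orientations are given as a rotation vector (axis times angle).
In Python, from workcell import r gives the robot as it stands.
- The arm moves only by the tool drive_tool, never from a script. Its argument "deltas" is a list of rows, each an object of numbers: "dx", "dy", "dz": the shift along the tool's x, y, z in cm; "ax", "ay", "az": the turn, a rotation vector about the tool's x, y, z in rad. A call has 1 to 20 rows; each row is the pose to reach, as a shift and turn from the pose commanded when the call began, along the tool's axes at that moment; what a row does not reach only later rows make up. A row lasts 1/8 s, in which the tool goes at most 62.5 mm and 10.7 degrees, less where a joint would pass 70% of its speed; a pose out of reach is approached as far as the arm can. A call with a gripper value outside its range is refused whole. "grip" is the finger opening in cm, from 0 to 8.54, set as the call begins (left out, the last holds). The fingers move at their own pace and stop on an object; "force" is the grip in N (left out, the last holds). Time passes only in rows, so rows that repeat a pose let the fingers close. It gives the time, the measured TCP pose, the force, the opening and the grip force at its end, in the units of the state.
- r.get_state(): the state, without advancing time (a new reading comes with each control period).
- r.read_camera(name): name is "side" or "top"; returns a dict with "pixels" (384x512x3 uint8, blue, green, red), "z_map" (384x512 float32, m along the optical axis (not along the pixel's ray), 0 where there is no reading), "fovy" (degrees; the focal length in pixels is half the picture's height over the tangent of half this angle, whatever the lens; pixels are square), "cx", "cy" (the principal point, pixels), "k1" (the pictures are not rectified: a ray, as slopes to the right and down, at radius r is drawn at 1 + k1 r^2 times it, then the intrinsics apply), "world_from_camera" (4x4, takes a point from camera to world coordinates). Camera axes: x right, y up, looking along -z (the intrinsics and any distortion apply to the point x, -y, -z); pixel columns grow to the right and rows downward; lengths in m; the calibration is good to about 2 mm. A picture is of the moment at which its call begins.
- r.close_job(): hands the job in; it is judged then, once.
Trained networks look in the newest picture that a camera, given by its name, has taken for a name from the list of things; names that differ only in an ending like _2 or _b are one class to them, and where a whole thing is asked for, a point or a joint stands for the part that bears it (a point fixed in the world has none). Each returns a list of dicts, best first, with "conf" (0 to 1); they miss things now and then, are a little off and sometimes report something else, mostly with a low value. They report only what shows in the picture. A call takes as long as a camera call. They do not tell look-alikes from the thing itself.
- r.boxes_of(target, camera): "centre" ([row, column] in pixels, amid what is visible of it).
- r.spot_point(target, camera): "centre" ([row, column] in pixels: a listed point, or the origin of a listed thing).
The state is a dict: "time": time; "qpos": joint angles; "qvel": joint speeds; "effort": joint torques, N m; "eef_pos": TCP position; "tool_rot": TCP orientation; "force": force on the tool from outside, world axes, zero at the start; "wrist_torque": the same for the moment, N m; "finger_gap": opening from 0.0 (shut) to 1.0 (fully open); "grip_force": force on a finger pad.
Only numpy, scipy, OpenCV 4.12 (cv2) and the standard library are available. Lean on these libraries where they do the work, as an engineer would, in place of code of your own. Each camera call takes 0.05 s, during which the arm holds its last target. There are 200 camera calls.

TASK

Two open carriers with wire bails stand in the steel rinsing tub. Using the C-shaped lifting hook, never your fingers, lift the carrier that holds the two bottles out of the tub and set it down gently, upright and fully inside the rim of the white draining tray. Then unhook it and stand the hook upright on the bare worktop, leaving the other carrier in the tub and everything else where it is.

Things in the scene. Friction and masses are not known exactly. Their poses are not given: they have to be found in the camera images.
- bottle_carrier: Carrier to lift, 0.3 kg, loose in the tub, left or right one varies: aluminium tray 80 (x) x 114 (y) x 30 mm holding two upright white-capped bottles (fixed in it, tops 93 mm up) under a rigid wire bail: posts at the short ends (y +-59 mm), 126 mm over them, joined by a straight level bar 8 mm thick along y, its axis 160 mm up. Origin: centre of underside; z up.
- bottle_carrier_bar (a point): Middle of that carrier's bail bar, on the bar's axis, 160 mm above the carrier's underside; the bar runs along y and is free for 110 mm.
- box_carrier: The other carrier: same tray and bail, but holding one clear rectangular sample box with a flat lid (top 84 mm up) instead of bottles. Origin and axes as for the first. It stays in the tub, end to end with the first (bars nearly in one line, about 18 mm between their posts).
- hook: C-shaped lifting hook, 68 (x) x 44 (y) x 150 mm, about 0.22 kg, loose, upright on its flat prong. Origin: centre of underside. Prong: bottom plate with a shallow V seat on top (6 mm up at x 0, 14 mm at the ends), lip at its +x end (x 28 to 34 mm, top 18 mm up). Spine: x -34 to -26 mm. Open side +x: push the prong under a bar and raise it, and the bar hangs in the V.
- hook_handle (a point): Centre of the hook's handle, a black block right above the prong, 68 (x) x 22 (y) x 42 mm, 108 to 150 mm above the hook's underside; grip it from above across its 22 mm (y).
- hook_prong (a point): Lowest line of the prong's V seat, 6 mm above the hook's underside, where a bar hangs; 102 mm free up to the handle.
- tub: Rinsing tub, fixed: open steel pan 132 (x) x 302 (y) x 60 mm, rolled rim top at 64 mm, wall 6 mm, inner floor 6 mm above the worktop. Origin: centre of the underside. The carriers stand in it in a row along its y. It is on the left or on the right of the table; its yaw varies a little.
- tray: Draining tray, fixed: white plate 200 (x) x 240 (y) mm, its floor 6 mm above the worktop, rim 6 mm wide and 14 mm high all round. Origin: centre of the underside. It lies on the side of the table opposite the tub. The worktop between them, where the hook starts, is bare; a tall fixed cap press stands beyond it (x over 0.57 m), so carry things past in front of it.
- beaker: Bystander: small clear beaker, 62 mm across, 78 mm high, loose. Origin: centre of the underside.
- timer: Bystander: white countdown timer 60 x 66 x 21 mm, loose. Origin: centre of the underside.
- tape_roll: Bystander: yellow tape roll, 64 mm across, 19 mm high, loose. Origin: centre of the underside.
Things that resemble listed ones, but are neither listed nor needed, are in the scene too. Of the things like the hook, leave any that is pink; of the rest the larger one is meant.

How it is judged:
By the outcome, as a careful person would: the job done as asked, in the order asked, and still so for the second after the job is handed in, with the robot touching nothing.
It also fails if it takes over 61 s, if anything falls off the work surface, if the arm or the gripper's body presses on something with over 40 N, if the wrist force passes 120 N, or if a joint passes its speed limit or range.

## Working session

There is one attempt and no reset: what is moved stays moved. The work goes in short steps, Python scripts to look and compute and a tool call to move; the robot and the scene stay as the last step left them, time stands still between calls to the robot, and variables do not carry over. Pictures are saved under pics/ and viewed, at most 10 in all, crops included, and the job is handed in when it is done.

Besides the shell and the picture viewer there is one more tool, called by a JSON object that holds its "fn" and its "kwargs", one argument or row to a line. drive_tool: Moves the arm, as the interface text tells. Its arguments: {"type":"object","properties":{"deltas":{"type":"array"},"grip":{"type":"number"},"force":{"type":"number"}},"required":["deltas"]}

```bash
mkdir -p pics
cat > h.py <<'E'
import numpy as np, cv2
from scipy.spatial.transform import Rotation as R
from workcell import r
def cam(n, fn=None):
    c=r.read_camera(n)
    if fn: cv2.imwrite('pics/'+fn+'.png', c['pixels'])
    return c
def K(c):
    f=192/np.tan(np.radians(c['fovy'])/2)
    return np.array([[f,0,c['cx']],[0,f,c['cy']],[0,0,1.]])
def slopes(c,uv):
    return cv2.undistortPointsIter(np.array(uv,float).reshape(-1,1,2),K(c),np.array([c['k1'],0,0,0.]),None,None,(3,50,1e-9)).reshape(-1,2)
def cloud(c):
    v,u=np.mgrid[0:384,0:512]
    s=slopes(c,np.stack([u.ravel(),v.ravel()],1)); z=c['z_map'].ravel()
    p=np.stack([s[:,0]*z,-s[:,1]*z,-z,np.ones_like(z)],1)@c['world_from_camera'].T
    p=p[:,:3]; p[z==0]=np.nan
    return p.reshape(384,512,3)
def onz(c,rc,z):
    s=slopes(c,[rc[1],rc[0]])[0]; M=c['world_from_camera']
    d=M[:3,:3]@np.array([s[0],-s[1],-1]); o=M[:3,3]
    return o+d*(z-o[2])/d[2]
def proj(c,P):
    q=np.linalg.inv(c['world_from_camera'])@np.append(P,1)
    s=np.array([q[0],-q[1]])/-q[2]; s=s*(1+c['k1']*(s@s)); k=K(c)
    return k[0,0]*s+k[:2,2]
def delta(P,rv=None):
    s=r.get_state(); A=R.from_rotvec(s['tool_rot'])
    print('delta cm',np.round(A.inv().apply(np.array(P)-s['eef_pos'])*100,2))
E
python3 - <<'E'
from h import *
s=r.get_state(); print(s['time'],s['eef_pos'],s['tool_rot'],R.from_rotvec(s['tool_rot']).as_matrix().round(3))
Z={'bottle_carrier_bar':.166,'hook_handle':.129,'hook':0,'bottle_carrier':.006,'box_carrier':.006,'tub':0,'tray':0,'beaker':0,'timer':0,'tape_roll':0,'hook_prong':.006}
for n in('top','side'):
    c=cam(n,n+'0'); print(n,c['world_from_camera'].round(3).tolist())
    for t,z in Z.items():
        for d in r.spot_point(t,n)[:3]: print(t,round(d['conf'],2),np.round(d['centre'],1),onz(c,d['centre'],z).round(3))
a,b=cv2.imread('pics/top0.png'),cv2.imread('pics/side0.png')
E
```

```text
0.0 [0.14425374 0.52999222 0.23024025] [-0.41604853 -3.11370316  0.00365149] [[-0.965  0.263 -0.001]
 [ 0.263  0.965 -0.002]
 [-0.    -0.002 -1.   ]]
top [[0.019, 0.998, -0.06, 0.47], [-1.0, 0.019, 0.01, 0.007], [0.011, 0.06, 0.998, 1.586], [0.0, 0.0, 0.0, 1.0]]
bottle_carrier_bar 0.71 [201.3 319.2] [ 0.535 -0.186  0.166]
hook_handle 0.66 [118.7 246.3] [0.779 0.029 0.129]
hook_handle 0.6 [221.8 257. ] [ 0.473 -0.008  0.129]
hook_handle 0.46 [259.5 226.3] [0.36  0.08  0.129]
hook 0.87 [123.8 248. ] [0.79  0.026 0.   ]
hook 0.55 [256.3 229.1] [0.361 0.077 0.   ]
hook 0.51 [221.6 258.5] [ 0.473 -0.014  0.   ]
bottle_carrier 0.75 [204.8 311.8] [ 0.53  -0.184  0.006]
box_carrier 0.81 [199.8 358.8] [ 0.549 -0.336  0.006]
tub 0.75 [202.6 338.6] [ 0.539 -0.272  0.   ]
tub 0.74 [222.7 260.2] [ 0.47 -0.02  0.  ]
tray 0.9 [190.2 169.9] [0.569 0.273 0.   ]
beaker 0.85 [137.2 213. ] [0.744 0.138 0.   ]
beaker 0.64 [222.1 259.3] [ 0.472 -0.017  0.   ]
beaker 0.51 [189.5 171. ] [0.571 0.269 0.   ]
timer 0.59 [261.7 327.5] [ 0.349 -0.238  0.   ]
tape_roll 0.58 [253.8 178.6] [0.366 0.239 0.   ]
tape_
[... 518 characters left out ...]
 -0.01   0.   ]
hook 0.83 [247.6 191. ] [0.36  0.087 0.   ]
hook 0.61 [244.2 304. ] [ 0.539 -0.191  0.   ]
bottle_carrier 0.8 [244. 304.] [ 0.534 -0.193  0.006]
box_carrier 0.86 [259.4 355.1] [ 0.553 -0.344  0.006]
box_carrier 0.31 [242.9 306.4] [ 0.542 -0.197  0.006]
tub 0.81 [252.7 326.9] [ 0.542 -0.263  0.   ]
tray 0.63 [233.5 242. ] [ 0.484 -0.011  0.   ]
tray 0.59 [189.6 182.9] [0.561 0.271 0.   ]
beaker 0.84 [172.9 248.1] [0.751 0.129 0.   ]
timer 0.84 [297.7 290.8] [ 0.348 -0.245 -0.   ]
tape_roll 0.67 [226.4 153.7] [0.373 0.24  0.   ]
hook_prong 0.9 [245.5 192.7] [0.365 0.084 0.006]
hook_prong 0.73 [235.9 238. ] [ 0.465 -0.009  0.006]
hook_prong 0.64 [177.1 281.6] [0.782 0.012 0.006]
```

View pics/top0.png

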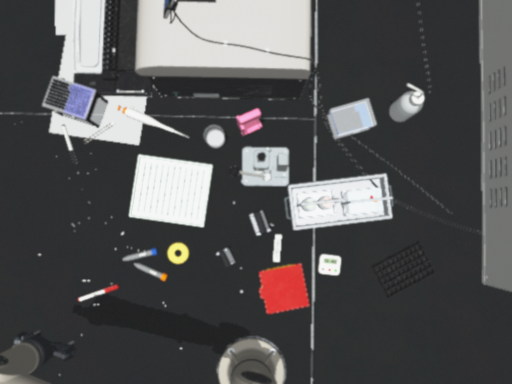

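View pics/side0.png

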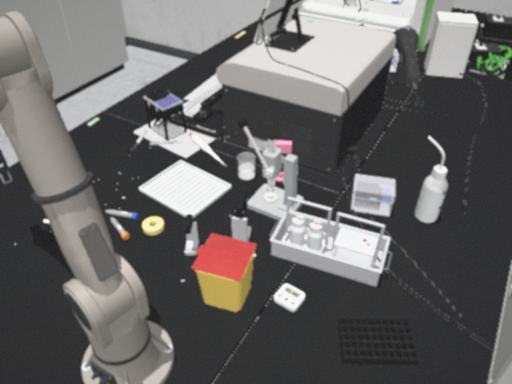

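The top view shows the larger grey hook at about (258,223), the smaller one at (228,257), and the pink one at (249,121). The tub is at (340,201) with the bottles in its left half, and the tray is at (171,190). Next I'll measure with depth.

Run:
```python
from h import *
for n in('top','side'):
    c=cam(n); P=cloud(c)
    def sel(lo,hi):
        m=np.all((P>lo)&(P<hi),-1); return P[m]
    def rep(t,q):
        if len(q)<8: print(n,t,len(q)); return
        (cx,cy),(w,h),a=cv2.minAreaRect((q[:,:2]*1000).astype(np.float32))
        print(n,t,len(q),'rect',np.round([cx,cy,w,h,a],1),'mean',q.mean(0).round(4),'zpct',np.percentile(q[:,2],[2,50,98]).round(3))
    rep('hook top',sel([.41,-.08,.14],[.53,.05,.16]))
    rep('hook handle',sel([.41,-.08,.11],[.53,.05,.16]))
    rep('small hook',sel([.31,.04,.03],[.41,.13,.16]))
    b=sel([.45,-.27,.145],[.62,-.10,.18]); rep('bar',b)
    if len(b)>8: l=cv2.fitLine(b[:,:2].astype(np.float32),cv2.DIST_HUBER,0,.01,.01).ravel(); print(l)
    rep('boxbar',sel([.45,-.42,.145],[.65,-.27,.18]))
    rep('tub+',sel([.4,-.5,.045],[.7,-.08,.07]))
    rep('tray',sel([.4,.12,.003],[.72,.42,.03]))
    rep('red bin',sel([.2,-.2,.05],[.4,.0,.3]))
    rep('press',sel([.53,-.1,.05],[.75,.12,.4]))
    px=c['pixels']
    if n=='top': cv2.imwrite('pics/t1.png',cv2.resize(px[130:290,200:400],None,fx=4,fy=3.75,interpolation=cv2.INTER_CUBIC))
    else: cv2.imwrite('pics/s1.png',cv2.resize(px[135:285,180:380],None,fx=4,fy=4,interpolation=cv2.INTER_CUBIC))
```

```text
top hook top 170 rect [470.9 -17.5  67.4  21.6  20.7] mean [ 0.471  -0.0175  0.149 ] zpct [0.143 0.149 0.155]
top hook handle 182 rect [471.2 -19.9  67.7  34.3  10.8] mean [ 0.4699 -0.0175  0.1474] zpct [0.115 0.149 0.155]
top small hook 124 rect [362.8  82.2  53.1  31.8  38.4] mean [0.3629 0.0857 0.109 ] zpct [0.07  0.114 0.122]
top bar 118 rect [ 533.2 -194.2    7.9  122.3    7.2] mean [ 0.533  -0.1929  0.1694] zpct [0.163 0.17  0.176]
[ 0.12533656 -0.9921143   0.532996   -0.19291785]
top boxbar 122 rect [ 542.2 -335.3    7.7  126.3    6.7] mean [ 0.542  -0.3332  0.1684] zpct [0.154 0.169 0.174]
top tub+ 1035 rect [ 563.8 -259.3  188.5  335.4    7.9] mean [ 0.5411 -0.2659  0.0611] zpct [0.047 0.062 0.069]
top tray 5033 rect [560.  270.1 299.8 319.8  90. ] mean [0.566  0.2689 0.0077] zpct [0.003 0.007 0.017]
top red bin 1812 rect [280.3 -86.1 122.9 132.5  12. ] mean [ 0.2816 -0.0879  0.143 ] zpct [0.137 0.143 0.149]
top press 793 rect [644.8  22.6 227.7 129.5  66.6] mean [ 0.6352 -0.0201  0.2084] zpct [0.073 0.205 0.319]
side hook top 146 rect [470.9 -19.8  69.3  22.7  18.9] mean [ 
[... 285 characters left out ...]
 rect [ 532.3 -197.4   10.1  125.2    6.6] mean [ 0.5314 -0.1978  0.1661] zpct [0.147 0.168 0.173]
[ 0.12108352 -0.99264234  0.53097576 -0.19698405]
side boxbar 185 rect [ 540.5 -338.9   12.5  122.8    4.2] mean [ 0.54   -0.3403  0.1665] zpct [0.149 0.169 0.173]
side tub+ 1886 rect [ 575.  -259.   217.7  339.5    7.5] mean [ 0.5264 -0.2687  0.0586] zpct [0.046 0.061 0.069]
side tray 3089 rect [560.  270.5 299.6 319.4  89.7] mean [0.5637 0.2642 0.0076] zpct [0.003 0.007 0.016]
side red bin 3076 rect [278.6 -88.2 128.  133.7  11.8] mean [ 0.2629 -0.1017  0.1273] zpct [0.056 0.143 0.147]
side press 1584 rect [644.4  20.8 232.9 128.9  68.4] mean [ 0.6365 -0.0351  0.1728] zpct [0.058 0.176 0.313]
```

View pics/t1.png

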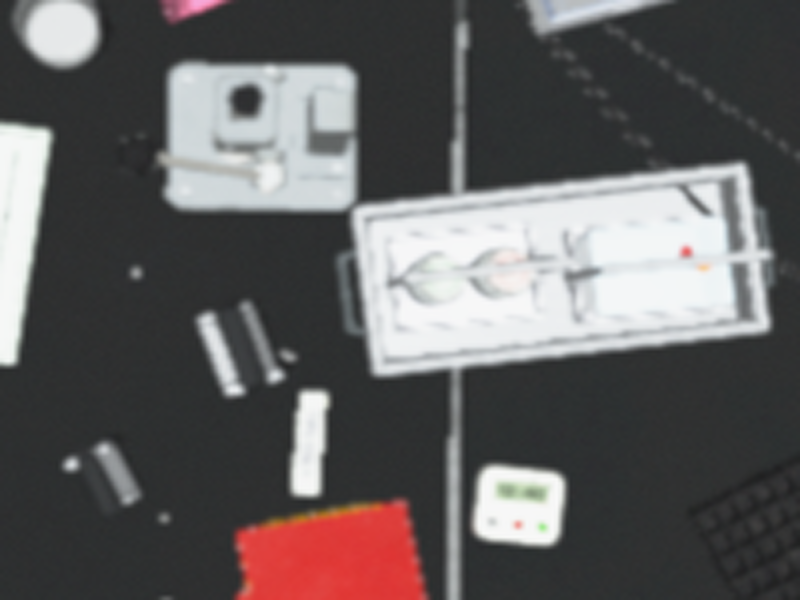

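View pics/s1.png

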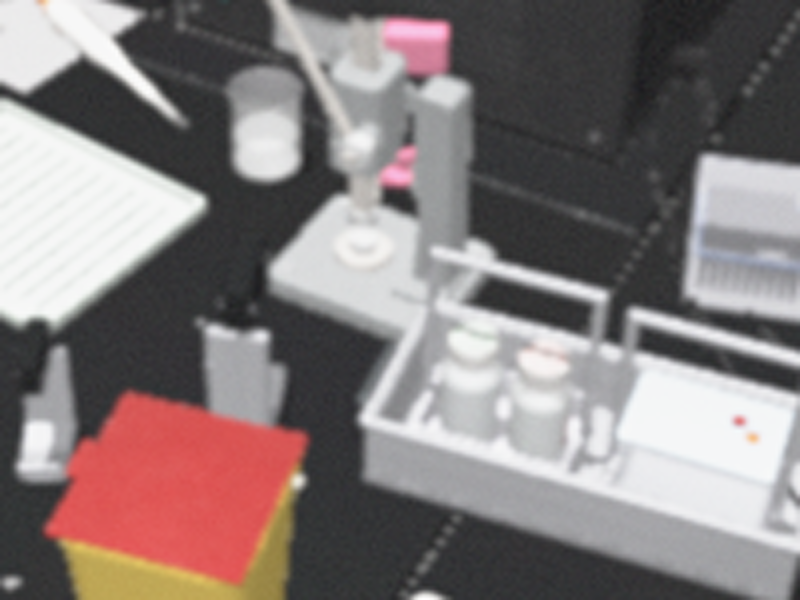

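The crops show the hook's black handle at about (240,345) in the top crop, with bars of both carriers nearly in line. I still need the hook's open side and the tray pose.

Run:
```python
from h import *
for n in('top','side'):
    c=cam(n); P=cloud(c)
    for nm,o,a in(('big',(.471,-.0185),20.3),):
        d=P[...,:2]-o; t=np.radians(a); x=d[...,0]*np.cos(t)+d[...,1]*np.sin(t); y=-d[...,0]*np.sin(t)+d[...,1]*np.cos(t)
        for lo,hi in((.003,.022),(.025,.06),(.06,.1),(.1,.14),(.14,.16)):
            m=(abs(x)<.06)&(abs(y)<.04)&(P[...,2]>lo)&(P[...,2]<hi)
            print(n,nm,lo,m.sum(),'x',np.percentile(x[m],[2,25,50,75,98]).round(3) if m.any() else '', 'y',np.percentile(y[m],[2,50,98]).round(3) if m.any() else '')
    g=c['pixels'].min(-1); m=(g>150)&(P[...,2]<.03)&(P[...,0]>.42)&(P[...,0]<.72)&(P[...,1]>.13)&(P[...,1]<.42)
    m=cv2.morphologyEx(m.astype(np.uint8),cv2.MORPH_OPEN,np.ones((5,5)))
    print('tray',cv2.minAreaRect((P[m>0][:,:2]*1000).astype(np.float32)))
delta([.471,-.0185,.2])
```

```text
top big 0.003 235 x [-0.058 -0.019  0.003  0.028  0.056] y [-0.038  0.008  0.038]
top big 0.025 0 x  y 
top big 0.06 2 x [-0.026 -0.026 -0.026 -0.026 -0.025] y [-0.012  0.002  0.015]
top big 0.1 24 x [-0.033 -0.031 -0.029 -0.027  0.02 ] y [-0.02   0.012  0.021]
top big 0.14 170 x [-0.032 -0.016  0.     0.017  0.032] y [-0.01   0.001  0.011]
tray ((569.45556640625, 271.17279052734375), (247.18740844726562, 204.14602661132812), 83.11885070800781)
side big 0.003 63 x [-0.017  0.004  0.018  0.03   0.056] y [-0.039 -0.021  0.034]
side big 0.025 125 x [-0.037 -0.035 -0.034 -0.032 -0.03 ] y [-0.023 -0.002  0.021]
side big 0.06 164 x [-0.037 -0.035 -0.033 -0.032 -0.029] y [-0.022 -0.003  0.02 ]
side big 0.1 137 x [-0.036 -0.034 -0.033 -0.03   0.02 ] y [-0.019 -0.005  0.018]
side big 0.14 149 x [-0.035 -0.026 -0.008  0.01   0.029] y [-0.011 -0.002  0.009]
tray ((576.0938110351562, 272.8199462890625), (263.9187927246094, 221.9396209716797), 82.96455383300781)
delta cm [-45.93 -44.42   3.13]
```

{"fn": "drive_tool", "kwargs": {
  "deltas": [
    {"dx": -4,"dy": -3.9,"dz": 0,"az": -0.06},
    {"dx": -8,"dy": -7.8,"dz": 0,"az": -0.12},
    {"dx": -12,"dy": -11.7,"dz": 0,"az": -0.18},
    {"dx": -16,"dy": -15.5,"dz": 0,"az": -0.24},
    {"dx": -20,"dy": -19.4,"dz": 0,"az": -0.3},
    {"dx": -24,"dy": -23.2,"dz": 0,"az": -0.36},
    {"dx": -28,"dy": -27.1,"dz": 0,"az": -0.42},
    {"dx": -32,"dy": -31,"dz": 0,"az": -0.48},
    {"dx": -36,"dy": -34.8,"dz": 0,"az": -0.54},
    {"dx": -40,"dy": -38.7,"dz": 0,"az": -0.6},
    {"dx": -43,"dy": -41.6,"dz": 0,"az": -0.62},
    {"dx": -45,"dy": -43.5,"dz": 0,"az": -0.62},
    {"dx": -45.9,"dy": -44.4,"dz": 0,"az": -0.62},
    {"dx": -45.9,"dy": -44.4,"dz": 0,"az": -0.62},
    {"dx": -45.9,"dy": -44.4,"dz": 0,"az": -0.62}
  ],
  "grip": 6,
  "force": 80
}}

```text
invalid input
```

{"fn": "drive_tool", "kwargs": {
  "deltas": [
    {"dx": -4.0,"dy": -3.9,"dz": 0.0,"ax": 0.0,"ay": 0.0,"az": -0.06},
    {"dx": -8.0,"dy": -7.8,"dz": 0.0,"ax": 0.0,"ay": 0.0,"az": -0.12}
  ]
}}

```text
time: 1.65
eef_pos: [0.2017, 0.4336, 0.2311]
tool_rot: [0.223, 3.133, -0.0]
force: [0.1, 0.0, -0.1]
finger_gap: 1.0
grip_force: 0.0
```

{"fn": "drive_tool", "kwargs": {
  "deltas": [
    {"dx": -3.3,"dy": -4.1,"dz": 0.0,"ax": 0.0,"ay": 0.0,"az": -0.06},
    {"dx": -6.6,"dy": -8.2,"dz": 0.0,"ax": 0.0,"ay": 0.0,"az": -0.12},
    {"dx": -10.0,"dy": -12.2,"dz": 0.0,"ax": 0.0,"ay": 0.0,"az": -0.18},
    {"dx": -13.3,"dy": -16.3,"dz": 0.0,"ax": 0.0,"ay": 0.0,"az": -0.24},
    {"dx": -16.6,"dy": -20.4,"dz": 0.0,"ax": 0.0,"ay": 0.0,"az": -0.3},
    {"dx": -20.0,"dy": -24.5,"dz": 0.0,"ax": 0.0,"ay": 0.0,"az": -0.36},
    {"dx": -23.3,"dy": -28.6,"dz": 0.0,"ax": 0.0,"ay": 0.0,"az": -0.42},
    {"dx": -26.6,"dy": -32.6,"dz": 0.0,"ax": 0.0,"ay": 0.0,"az": -0.46},
    {"dx": -30.0,"dy": -36.7,"dz": 0.0,"ax": 0.0,"ay": 0.0,"az": -0.5},
    {"dx": -32.0,"dy": -39.2,"dz": 0.0,"ax": 0.0,"ay": 0.0,"az": -0.5},
    {"dx": -33.3,"dy": -40.8,"dz": 0.0,"ax": 0.0,"ay": 0.0,"az": -0.5},
    {"dx": -33.3,"dy": -40.8,"dz": 0.0,"ax": 0.0,"ay": 0.0,"az": -0.5},
    {"dx": -33.3,"dy": -40.8,"dz": 0.0,"ax": 0.0,"ay": 0.0,"az": -0.5}
  ],
  "grip": 6.0,
  "force": 80.0
}}

```text
time: 3.28
eef_pos: [0.4709, -0.0163, 0.2312]
tool_rot: [0.556, -3.092, -0.002]
force: [0.6, 0.7, -0.7]
finger_gap: 0.701
grip_force: 0.0
```

Run:
```python
from h import *
s=r.get_state(); A=R.from_rotvec(s['tool_rot']).as_matrix(); print(s['time'],s['eef_pos'].round(4) if hasattr(s['eef_pos'],'round') else s['eef_pos'],'tool y deg',np.degrees(np.arctan2(A[1,1],A[0,1])),s['finger_gap'],np.round(s['qpos'],2))
c=cam('side'); P=cloud(c); t=np.radians(20.3)
d=P[...,:2]-(.471,-.0185); x=d[...,0]*np.cos(t)+d[...,1]*np.sin(t); y=-d[...,0]*np.sin(t)+d[...,1]*np.cos(t)
m=(abs(x)<.05)&(abs(y)<.04)&(P[...,2]>.14)&(P[...,2]<.156)
print(m.sum(),cv2.minAreaRect((P[m][:,:2]*1000).astype(np.float32)))
delta([.471,-.0185,.112])
```

```text
3.275 [ 0.4709 -0.0163  0.2312] tool y deg 110.3776132073282 0.7006204326400259 [-0.52  0.16  0.6   1.73 -0.1   1.28  2.03]
146 ((469.4988708496094, -19.511518478393555), (68.80237579345703, 22.483612060546875), 20.99283218383789)
delta cm [ 0.07 -0.25 11.92]
```

{"fn": "drive_tool", "kwargs": {
  "deltas": [
    {"dx": 0.0,"dy": -0.2,"dz": 3.0,"ax": 0.0,"ay": 0.0,"az": 0.0},
    {"dx": 0.0,"dy": -0.2,"dz": 6.0,"ax": 0.0,"ay": 0.0,"az": 0.0},
    {"dx": 0.0,"dy": -0.2,"dz": 9.0,"ax": 0.0,"ay": 0.0,"az": 0.0},
    {"dx": 0.0,"dy": -0.2,"dz": 11.0,"ax": 0.0,"ay": 0.0,"az": 0.0},
    {"dx": 0.0,"dy": -0.2,"dz": 11.9,"ax": 0.0,"ay": 0.0,"az": 0.0},
    {"dx": 0.0,"dy": -0.2,"dz": 11.9,"ax": 0.0,"ay": 0.0,"az": 0.0},
    {"dx": 0.0,"dy": -0.2,"dz": 11.9,"ax": 0.0,"ay": 0.0,"az": 0.0}
  ]
}}

```text
time: 4.2
eef_pos: [0.4729, -0.0192, 0.1132]
tool_rot: [-0.554, 3.09, -0.0]
force: [-0.3, 0.1, -0.5]
finger_gap: 0.703
grip_force: 0.0
```

{"fn": "drive_tool", "kwargs": {
  "deltas": [
    {"dx": 0.0,"dy": 0.0,"dz": 0.0,"ax": 0.0,"ay": 0.0,"az": 0.0},
    {"dx": 0.0,"dy": 0.0,"dz": 0.0,"ax": 0.0,"ay": 0.0,"az": 0.0},
    {"dx": 0.0,"dy": 0.0,"dz": 0.0,"ax": 0.0,"ay": 0.0,"az": 0.0},
    {"dx": 0.0,"dy": 0.0,"dz": 0.0,"ax": 0.0,"ay": 0.0,"az": 0.0},
    {"dx": 0.0,"dy": 0.0,"dz": 0.0,"ax": 0.0,"ay": 0.0,"az": 0.0},
    {"dx": 0.0,"dy": 0.0,"dz": 0.0,"ax": 0.0,"ay": 0.0,"az": 0.0}
  ],
  "grip": 1.0,
  "force": 80.0
}}

```text
time: 4.95
eef_pos: [0.4725, -0.0194, 0.1127]
tool_rot: [-0.553, 3.092, 0.0]
force: [-0.6, 0.4, 5.4]
finger_gap: 0.249
grip_force: 78.3
```

{"fn": "drive_tool", "kwargs": {
  "deltas": [
    {"dx": 0.0,"dy": 0.0,"dz": -1.5,"ax": 0.0,"ay": 0.0,"az": 0.0},
    {"dx": 0.0,"dy": 0.0,"dz": -4.0,"ax": 0.0,"ay": 0.0,"az": 0.0},
    {"dx": 0.0,"dy": 0.0,"dz": -7.0,"ax": 0.0,"ay": 0.0,"az": 0.0},
    {"dx": 0.0,"dy": 0.0,"dz": -10.0,"ax": 0.0,"ay": 0.0,"az": 0.0},
    {"dx": 0.0,"dy": 0.0,"dz": -13.0,"ax": 0.0,"ay": 0.0,"az": 0.0},
    {"dx": 1.6,"dy": -3.4,"dz": -13.0,"ax": 0.0,"ay": 0.0,"az": 0.06},
    {"dx": 3.2,"dy": -6.7,"dz": -13.0,"ax": 0.0,"ay": 0.0,"az": 0.12},
    {"dx": 4.8,"dy": -10.1,"dz": -13.0,"ax": 0.0,"ay": 0.0,"az": 0.18},
    {"dx": 6.5,"dy": -13.4,"dz": -13.0,"ax": 0.0,"ay": 0.0,"az": 0.232},
    {"dx": 7.6,"dy": -15.8,"dz": -13.0,"ax": 0.0,"ay": 0.0,"az": 0.232},
    {"dx": 8.1,"dy": -16.8,"dz": -13.0,"ax": 0.0,"ay": 0.0,"az": 0.232},
    {"dx": 8.1,"dy": -16.8,"dz": -13.0,"ax": 0.0,"ay": 0.0,"az": 0.232},
    {"dx": 8.1,"dy": -16.8,"dz": -13.0,"ax": 0.0,"ay": 0.0,"az": 0.232}
  ]
}}

```text
time: 6.58
eef_pos: [0.4548, -0.2033, 0.242]
tool_rot: [0.196, -3.135, -0.002]
force: [0.2, 0.3, -2.5]
finger_gap: 0.25
grip_force: 78.4
```

Run:
```python
from h import *
s=r.get_state(); A=R.from_rotvec(s['tool_rot']).as_matrix(); print(s['time'],np.round(s['eef_pos'],4),'tool y deg',np.degrees(np.arctan2(A[1,1],A[0,1])),s['finger_gap'],np.round(s['qpos'],2),s['force'])
for n in('top','side'):
    c=cam(n); P=cloud(c)
    m=np.all((P>[.45,-.27,.145])&(P<[.62,-.10,.176]),-1)
    e=np.array(s['eef_pos']); d=P-e; t=np.arctan2(A[1,1],A[0,1])-np.pi/2; x=d[...,0]*np.cos(t)+d[...,1]*np.sin(t); y=-d[...,0]*np.sin(t)+d[...,1]*np.cos(t)
    b=m&(x>.045); print(n,b.sum(),cv2.minAreaRect((np.stack([x[b],y[b]],1)*1000).astype(np.float32)),np.median(P[b][:,2]))
    h=(abs(x)<.045)&(abs(y)<.03)&(P[...,2]<.235)&(P[...,2]>.12)
    print('hook',h.sum(),np.percentile(x[h],[2,50,98]).round(4),'y',np.percentile(y[h],[2,50,98]).round(4),'z',np.percentile(P[...,2][h],[2,98]).round(4))
    if n=='side': cv2.imwrite('pics/s2.png',cv2.resize(c['pixels'][110:290,200:400],None,fx=4,fy=3.33,interpolation=cv2.INTER_CUBIC))
```

```text
6.575 [ 0.4548 -0.2033  0.242 ] tool y deg 97.14866854932194 0.2495532106742983 [-0.24  0.24  0.76  1.65 -0.17  1.32  2.25] [ 0.24823661  0.34253322 -2.48671074]
top 118 ((78.9417953491211, -0.5182723999023438), (121.04143524169922, 7.911126613616943), 89.90404510498047) 0.16911633672007664
hook 111 [-0.0318  0.0158  0.0327] y [-0.0016  0.0135  0.0247] z [0.1346 0.2217]
side 129 ((78.22578430175781, -3.105365753173828), (11.762879371643066, 126.91603088378906), 0.9697518348693848) 0.16751589730183625
hook 593 [-0.0375 -0.0341  0.028 ] y [-0.0229 -0.0057  0.0193] z [0.1334 0.2328]
```

View pics/s2.png

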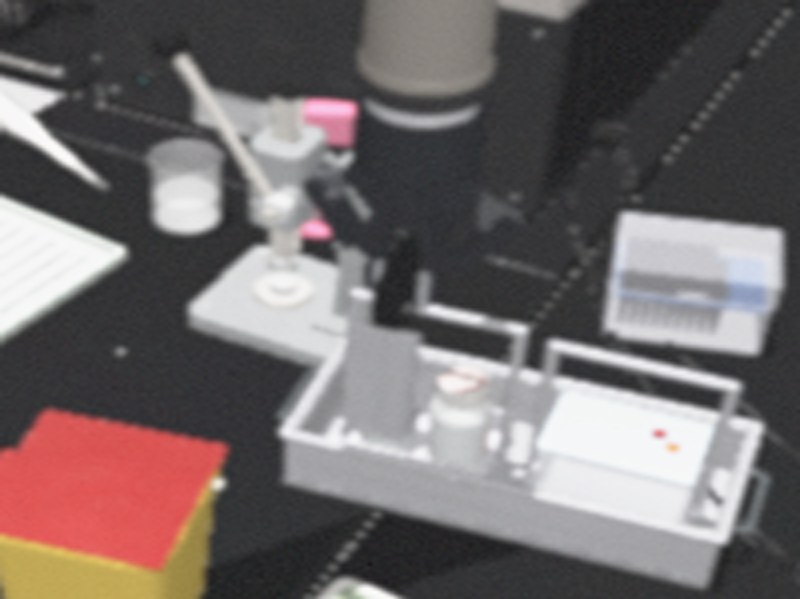

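The side crop shows the hook held upright at about (385,380), in front of the bottle carrier's bar and open toward it. Next I insert 8 cm and start raising.

{"fn": "drive_tool", "kwargs": {
  "deltas": [
    {"dx": -1.0,"dy": 0.0,"dz": 0.0,"ax": 0.0,"ay": 0.0,"az": 0.0},
    {"dx": -2.5,"dy": -0.1,"dz": 0.0,"ax": 0.0,"ay": 0.0,"az": 0.0},
    {"dx": -4.0,"dy": -0.2,"dz": 0.0,"ax": 0.0,"ay": 0.0,"az": 0.0},
    {"dx": -5.5,"dy": -0.2,"dz": 0.0,"ax": 0.0,"ay": 0.0,"az": 0.0},
    {"dx": -7.0,"dy": -0.2,"dz": 0.0,"ax": 0.0,"ay": 0.0,"az": 0.0},
    {"dx": -8.0,"dy": -0.2,"dz": 0.0,"ax": 0.0,"ay": 0.0,"az": 0.0},
    {"dx": -8.0,"dy": -0.2,"dz": 0.0,"ax": 0.0,"ay": 0.0,"az": 0.0},
    {"dx": -8.0,"dy": -0.2,"dz": -1.0,"ax": 0.0,"ay": 0.0,"az": 0.0},
    {"dx": -8.0,"dy": -0.2,"dz": -1.8,"ax": 0.0,"ay": 0.0,"az": 0.0},
    {"dx": -8.0,"dy": -0.2,"dz": -2.2,"ax": 0.0,"ay": 0.0,"az": 0.0},
    {"dx": -8.0,"dy": -0.2,"dz": -2.6,"ax": 0.0,"ay": 0.0,"az": 0.0},
    {"dx": -8.0,"dy": -0.2,"dz": -3.0,"ax": 0.0,"ay": 0.0,"az": 0.0},
    {"dx": -8.0,"dy": -0.2,"dz": -3.4,"ax": 0.0,"ay": 0.0,"az": 0.0},
    {"dx": -8.0,"dy": -0.2,"dz": -3.8,"ax": 0.0,"ay": 0.0,"az": 0.0},
    {"dx": -8.0,"dy": -0.2,"dz": -3.8,"ax": 0.0,"ay": 0.0,"az": 0.0},
    {"dx": -8.0,"dy": -0.2,"dz": -3.8,"ax": 0.0,"ay": 0.0,"az": 0.0}
  ]
}}

```text
time: 8.68
eef_pos: [0.5339, -0.1973, 0.2801]
tool_rot: [0.192, -3.135, -0.0]
force: [-0.7, 0.8, -5.2]
finger_gap: 0.249
grip_force: 78.3
```

```bash
cat > chk.py <<'E'
from h import *
import sys
s=r.get_state(); A=R.from_rotvec(s['tool_rot']).as_matrix(); print(s['time'],np.round(s['eef_pos'],4),'tool y deg',np.degrees(np.arctan2(A[1,1],A[0,1])),s['finger_gap'],s['grip_force'],np.round(s['qpos'],2),np.round(s['force'],1),np.round(s['wrist_torque'],2))
e=np.array(s['eef_pos']); zb=e[2]-.1127+.010
for n in('top','side'):
    c=cam(n); P=cloud(c)
    d=P-e; t=np.arctan2(A[1,1],A[0,1])-np.pi/2; x=d[...,0]*np.cos(t)+d[...,1]*np.sin(t); y=-d[...,0]*np.sin(t)+d[...,1]*np.cos(t)
    b=(abs(x)<.025)&(abs(y)>.028)&(abs(y)<.075)&(abs(P[...,2]-zb)<.015)
    if b.sum()>5: print(n,'bar in hook frame',b.sum(),cv2.minAreaRect((np.stack([x[b],y[b]],1)*1000).astype(np.float32)),'z-expected', [np.round(np.median(P[...,2][b&(q*y>0)])-zb,4) for q in(1,-1)])
    if n==sys.argv[1]:
        u,v=map(int,proj(c,e-[0,0,.13])); u0=max(0,min(312,u-100)); v0=max(0,min(234,v-75)); cv2.imwrite(f'pics/{sys.argv[2]}.png',cv2.resize(c['pixels'][v0:v0+150,u0:u0+200],None,fx=4,fy=4,interpolation=cv2.INTER_CUBIC))
E
python3 chk.py side s3
```

```text
8.675 [ 0.5339 -0.1973  0.2801] tool y deg 97.0038243318151 0.24942236131784942 78.2510232925415 [-0.19  0.39  0.74  1.38 -0.26  1.47  2.24] [-0.7  0.8 -5.2] [-0.05  0.02  0.03]
top bar in hook frame 24 ((-0.8591618537902832, 53.38898468017578), (7.0445637702941895, 22.808855056762695), 3.323657989501953) z-expected [np.float64(0.003), np.float64(nan)]
side bar in hook frame 96 ((-2.759646415710449, 0.564239501953125), (10.855405807495117, 125.51714324951172), 0.7909789085388184) z-expected [np.float64(0.0021), np.float64(0.002)]
  return _methods._mean(a, axis=axis, dtype=dtype,
  ret = ret.dtype.type(ret / rcount)
```

View pics/s3.png

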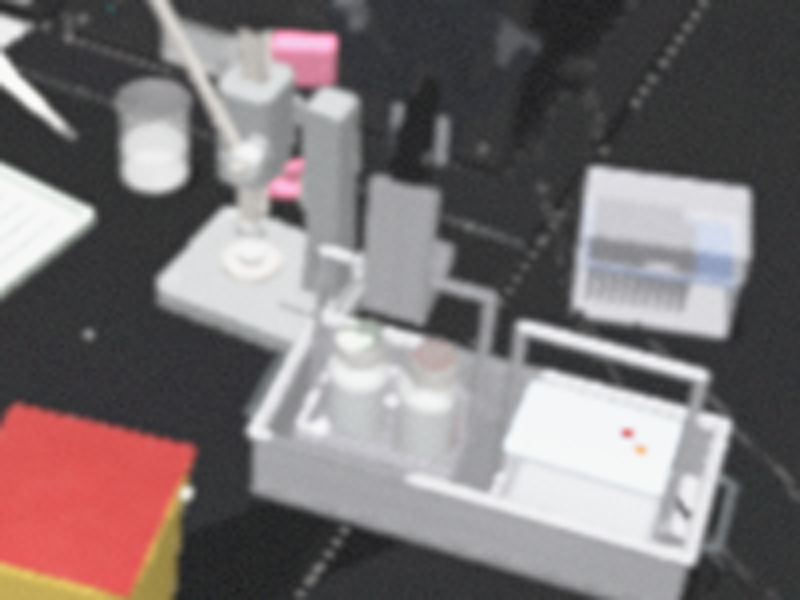

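The crop shows the bottle carrier's bar hanging centred in the hook, level, and the box carrier is undisturbed. The force gain is about 2.7 N, which matches its weight. Now I raise it straight up.

{"fn": "drive_tool", "kwargs": {
  "deltas": [
    {"dx": 0.0,"dy": 0.0,"dz": -0.4,"ax": 0.0,"ay": 0.0,"az": 0.0},
    {"dx": 0.0,"dy": 0.0,"dz": -1.2,"ax": 0.0,"ay": 0.0,"az": 0.0},
    {"dx": 0.0,"dy": 0.0,"dz": -2.2,"ax": 0.0,"ay": 0.0,"az": 0.0},
    {"dx": 0.0,"dy": 0.0,"dz": -3.2,"ax": 0.0,"ay": 0.0,"az": 0.0},
    {"dx": 0.0,"dy": 0.0,"dz": -4.2,"ax": 0.0,"ay": 0.0,"az": 0.0},
    {"dx": 0.0,"dy": 0.0,"dz": -5.2,"ax": 0.0,"ay": 0.0,"az": 0.0},
    {"dx": 0.0,"dy": 0.0,"dz": -6.2,"ax": 0.0,"ay": 0.0,"az": 0.0},
    {"dx": 0.0,"dy": 0.0,"dz": -7.2,"ax": 0.0,"ay": 0.0,"az": 0.0},
    {"dx": 0.0,"dy": 0.0,"dz": -8.2,"ax": 0.0,"ay": 0.0,"az": 0.0},
    {"dx": 0.0,"dy": 0.0,"dz": -9.2,"ax": 0.0,"ay": 0.0,"az": 0.0},
    {"dx": 0.0,"dy": 0.0,"dz": -10.2,"ax": 0.0,"ay": 0.0,"az": 0.0},
    {"dx": 0.0,"dy": 0.0,"dz": -11.0,"ax": 0.0,"ay": 0.0,"az": 0.0},
    {"dx": 0.0,"dy": 0.0,"dz": -11.5,"ax": 0.0,"ay": 0.0,"az": 0.0},
    {"dx": 0.0,"dy": 0.0,"dz": -11.5,"ax": 0.0,"ay": 0.0,"az": 0.0}
  ]
}}

```text
time: 10.52
eef_pos: [0.5341, -0.1975, 0.3956]
tool_rot: [-0.192, 3.135, -0.001]
force: [0.2, -0.9, -4.7]
finger_gap: 0.243
grip_force: 78.2
```

```bash
python3 chk.py side s4 2>/dev/null
python3 - <<'E'
from h import *
delta([.445,-.14,.395]);delta([.445,.13,.395]);delta([.569,.271,.395])
E
```

```text
10.525 [ 0.5341 -0.1975  0.3956] tool y deg 96.9998186468879 0.24278620608065424 78.19622755050659 [-0.15  0.39  0.76  1.1  -0.27  1.74  2.22] [ 0.2 -0.9 -4.7] [-0.03 -0.01 -0.  ]
top bar in hook frame 31 ((-0.3431711196899414, 52.141258239746094), (24.097583770751953, 7.937418460845947), 88.52507781982422) z-expected [np.float64(0.0036), np.float64(nan)]
side bar in hook frame 106 ((-2.8766520023345947, 0.9164466857910156), (9.976113319396973, 125.5260238647461), 1.1909321546554565) z-expected [np.float64(0.0017), np.float64(0.0008)]
delta cm [8.13 6.77 0.  ]
delta cm [4.840e+00 3.357e+01 1.000e-02]
delta cm [-9.190e+00  4.605e+01  1.000e-02]
```

{"fn": "drive_tool", "kwargs": {
  "deltas": [
    {"dx": 0.5,"dy": 0.0,"dz": 0.0,"ax": 0.0,"ay": 0.0,"az": 0.0},
    {"dx": 1.4,"dy": 0.2,"dz": 0.0,"ax": 0.0,"ay": 0.0,"az": 0.0},
    {"dx": 2.5,"dy": 0.6,"dz": 0.0,"ax": 0.0,"ay": 0.0,"az": 0.0},
    {"dx": 3.7,"dy": 1.2,"dz": 0.0,"ax": 0.0,"ay": 0.0,"az": 0.0},
    {"dx": 4.9,"dy": 2.0,"dz": 0.0,"ax": 0.0,"ay": 0.0,"az": 0.0},
    {"dx": 5.9,"dy": 3.1,"dz": 0.0,"ax": 0.0,"ay": 0.0,"az": 0.0},
    {"dx": 6.6,"dy": 4.4,"dz": 0.0,"ax": 0.0,"ay": 0.0,"az": 0.0},
    {"dx": 7.1,"dy": 5.9,"dz": 0.0,"ax": 0.0,"ay": 0.0,"az": 0.02},
    {"dx": 7.3,"dy": 7.6,"dz": 0.0,"ax": 0.0,"ay": 0.0,"az": 0.04},
    {"dx": 7.2,"dy": 9.4,"dz": 0.0,"ax": 0.0,"ay": 0.0,"az": 0.06},
    {"dx": 7.0,"dy": 11.3,"dz": 0.0,"ax": 0.0,"ay": 0.0,"az": 0.08},
    {"dx": 6.8,"dy": 13.2,"dz": 0.0,"ax": 0.0,"ay": 0.0,"az": 0.1},
    {"dx": 6.6,"dy": 15.1,"dz": 0.0,"ax": 0.0,"ay": 0.0,"az": 0.12},
    {"dx": 6.4,"dy": 17.0,"dz": 0.0,"ax": 0.0,"ay": 0.0,"az": 0.14},
    {"dx": 6.1,"dy": 18.9,"dz": 0.0,"ax": 0.0,"ay": 0.0,"az": 0.16},
    {"dx": 5.9,"dy": 20.8,"dz": 0.0,"ax": 0.0,"ay": 0.0,"az": 0.18},
    {"dx": 5.7,"dy": 22.7,"dz": 0.0,"ax": 0.0,"ay": 0.0,"az": 0.2},
    {"dx": 5.4,"dy": 24.6,"dz": 0.0,"ax": 0.0,"ay": 0.0,"az": 0.22},
    {"dx": 5.2,"dy": 26.5,"dz": 0.0,"ax": 0.0,"ay": 0.0,"az": 0.24},
    {"dx": 5.0,"dy": 28.4,"dz": 0.0,"ax": 0.0,"ay": 0.0,"az": 0.24}
  ]
}}

```text
time: 13.12
eef_pos: [0.4491, 0.0791, 0.3954]
tool_rot: [0.184, 3.136, 0.001]
force: [0.8, 0.6, -5.0]
finger_gap: 0.248
grip_force: 78.2
```

```bash
python3 chk.py side s4 2>/dev/null
python3 - <<'E'
from h import *
delta([.569,.271,.395])
E
```

```text
13.125 [0.4491 0.0791 0.3954] tool y deg 83.26688777383679 0.24786383940821885 78.23734402656555 [-0.7   0.08  0.54  1.41 -0.04  1.66  1.29] [ 0.8  0.6 -5. ] [-0.03 -0.06 -0.01]
side bar in hook frame 60 ((-3.364152669906616, 4.757850646972656), (7.984835147857666, 128.17352294921875), 1.9349825382232666) z-expected [np.float64(-0.0002), np.float64(0.0013)]
delta cm [-9.82 20.14  0.04]
```

{"fn": "drive_tool", "kwargs": {
  "deltas": [
    {"dx": -0.1,"dy": 1.8,"dz": 0.0,"ax": 0.0,"ay": 0.0,"az": 0.0},
    {"dx": -0.3,"dy": 3.7,"dz": 0.0,"ax": 0.0,"ay": 0.0,"az": 0.0},
    {"dx": -0.7,"dy": 5.6,"dz": 0.0,"ax": 0.0,"ay": 0.0,"az": 0.0},
    {"dx": -1.3,"dy": 7.5,"dz": 0.0,"ax": 0.0,"ay": 0.0,"az": 0.0},
    {"dx": -2.1,"dy": 9.3,"dz": 0.0,"ax": 0.0,"ay": 0.0,"az": 0.0},
    {"dx": -3.0,"dy": 11.1,"dz": 0.0,"ax": 0.0,"ay": 0.0,"az": 0.0},
    {"dx": -4.0,"dy": 12.8,"dz": 0.0,"ax": 0.0,"ay": 0.0,"az": 0.0},
    {"dx": -5.1,"dy": 14.4,"dz": 0.0,"ax": 0.0,"ay": 0.0,"az": 0.0},
    {"dx": -6.3,"dy": 15.9,"dz": 0.0,"ax": 0.0,"ay": 0.0,"az": 0.0},
    {"dx": -7.4,"dy": 17.3,"dz": 0.0,"ax": 0.0,"ay": 0.0,"az": 0.0},
    {"dx": -8.3,"dy": 18.5,"dz": 0.0,"ax": 0.0,"ay": 0.0,"az": 0.0},
    {"dx": -9.1,"dy": 19.5,"dz": 0.0,"ax": 0.0,"ay": 0.0,"az": 0.0},
    {"dx": -9.6,"dy": 20.0,"dz": 0.0,"ax": 0.0,"ay": 0.0,"az": 0.0},
    {"dx": -9.8,"dy": 20.2,"dz": 0.0,"ax": 0.0,"ay": 0.0,"az": 0.0},
    {"dx": -9.8,"dy": 20.2,"dz": 0.0,"ax": 0.0,"ay": 0.0,"az": 0.0},
    {"dx": -9.8,"dy": 20.2,"dz": 0.0,"ax": 0.0,"ay": 0.0,"az": 0.0},
    {"dx": -9.8,"dy": 20.2,"dz": 0.0,"ax": 0.0,"ay": 0.0,"az": 0.0}
  ]
}}

```text
time: 15.35
eef_pos: [0.5706, 0.2672, 0.3957]
tool_rot: [0.185, 3.136, 0.001]
force: [0.4, -0.4, -5.4]
finger_gap: 0.243
grip_force: 78.9
```

```bash
python3 chk.py side s5 2>/dev/null
```

```text
15.35 [0.5706 0.2672 0.3957] tool y deg 83.23709514492022 0.24284794940539514 78.8704240322113 [-0.7   0.51  0.48  0.87 -0.23  1.8   1.12] [ 0.4 -0.4 -5.4] [-0.06  0.02  0.03]
top bar in hook frame 39 ((2.10559344291687, -45.29705810546875), (7.648956775665283, 30.970041275024414), 0.8952741622924805) z-expected [np.float64(nan), np.float64(0.0033)]
side bar in hook frame 51 ((-2.080700397491455, -0.7953567504882812), (10.649571418762207, 126.69097900390625), 2.643871784210205) z-expected [np.float64(-0.0012), np.float64(0.0007)]
```

View pics/s5.png

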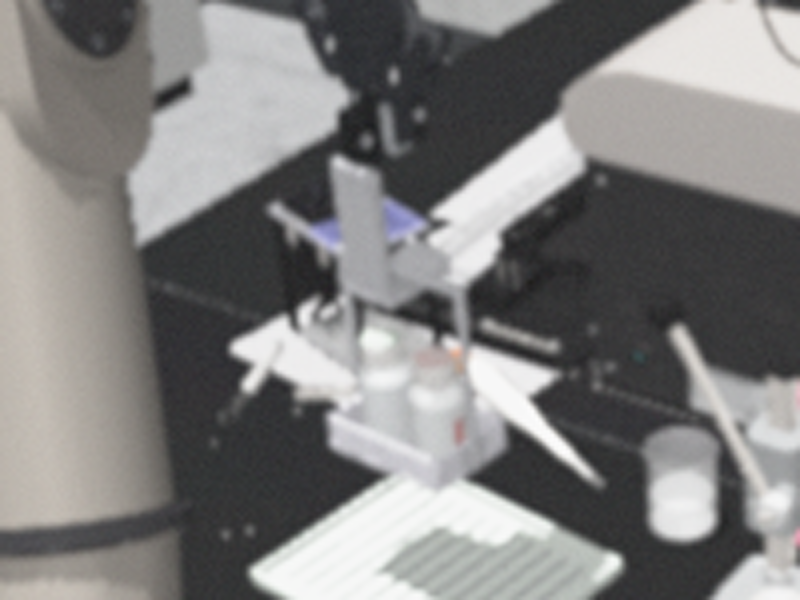

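The crop shows the carrier hanging level over the tray with the bottles upright. Lowering it now, slowing before contact.

{"fn": "drive_tool", "kwargs": {
  "deltas": [
    {"dx": 0.0,"dy": 0.0,"dz": 0.5,"ax": 0.0,"ay": 0.0,"az": 0.0},
    {"dx": 0.0,"dy": 0.0,"dz": 1.5,"ax": 0.0,"ay": 0.0,"az": 0.0},
    {"dx": 0.0,"dy": 0.0,"dz": 3.0,"ax": 0.0,"ay": 0.0,"az": 0.0},
    {"dx": 0.0,"dy": 0.0,"dz": 4.5,"ax": 0.0,"ay": 0.0,"az": 0.0},
    {"dx": 0.0,"dy": 0.0,"dz": 6.0,"ax": 0.0,"ay": 0.0,"az": 0.0},
    {"dx": 0.0,"dy": 0.0,"dz": 7.5,"ax": 0.0,"ay": 0.0,"az": 0.0},
    {"dx": 0.0,"dy": 0.0,"dz": 9.0,"ax": 0.0,"ay": 0.0,"az": 0.0},
    {"dx": 0.0,"dy": 0.0,"dz": 10.2,"ax": 0.0,"ay": 0.0,"az": 0.0},
    {"dx": 0.0,"dy": 0.0,"dz": 11.0,"ax": 0.0,"ay": 0.0,"az": 0.0},
    {"dx": 0.0,"dy": 0.0,"dz": 11.5,"ax": 0.0,"ay": 0.0,"az": 0.0},
    {"dx": 0.0,"dy": 0.0,"dz": 11.8,"ax": 0.0,"ay": 0.0,"az": 0.0},
    {"dx": 0.0,"dy": 0.0,"dz": 12.0,"ax": 0.0,"ay": 0.0,"az": 0.0},
    {"dx": 0.0,"dy": 0.0,"dz": 12.2,"ax": 0.0,"ay": 0.0,"az": 0.0},
    {"dx": 0.0,"dy": 0.0,"dz": 12.4,"ax": 0.0,"ay": 0.0,"az": 0.0},
    {"dx": 0.0,"dy": 0.0,"dz": 12.6,"ax": 0.0,"ay": 0.0,"az": 0.0},
    {"dx": 0.0,"dy": 0.0,"dz": 12.8,"ax": 0.0,"ay": 0.0,"az": 0.0},
    {"dx": 0.0,"dy": 0.0,"dz": 13.0,"ax": 0.0,"ay": 0.0,"az": 0.0},
    {"dx": 0.0,"dy": 0.0,"dz": 13.2,"ax": 0.0,"ay": 0.0,"az": 0.0},
    {"dx": 0.0,"dy": 0.0,"dz": 13.4,"ax": 0.0,"ay": 0.0,"az": 0.0},
    {"dx": 0.0,"dy": 0.0,"dz": 13.4,"ax": 0.0,"ay": 0.0,"az": 0.0}
  ]
}}

```text
time: 17.95
eef_pos: [0.5707, 0.2675, 0.2612]
tool_rot: [-0.185, -3.136, 0.0]
force: [-0.3, 0.1, -2.1]
finger_gap: 0.251
grip_force: 79.1
```

```bash
python3 chk.py side s6 2>/dev/null
```

```text
17.95 [0.5707 0.2675 0.2612] tool y deg 83.25489365623854 0.2510633893903227 79.08735036849976 [-0.75  0.49  0.46  1.22 -0.21  1.47  1.14] [-0.3  0.1 -2.1] [-0.01 -0.04 -0.02]
top bar in hook frame 26 ((2.3760604858398438, -46.68270492553711), (7.229158401489258, 24.123201370239258), 1.8715342283248901) z-expected [np.float64(nan), np.float64(0.0094)]
side bar in hook frame 50 ((-2.427093744277954, 0.8436431884765625), (10.036351203918457, 125.72447967529297), 5.041841983795166) z-expected [np.float64(0.0), np.float64(0.0066)]
```

View pics/s6.png

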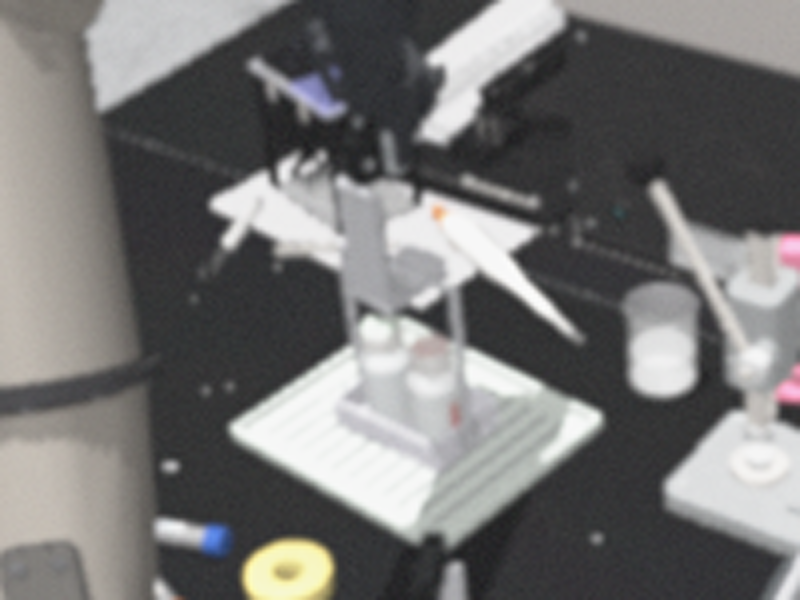

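The crop shows the carrier standing upright inside the tray, and the force says it is unloaded. Now I lower the hook clear of the bar and back it out.

{"fn": "drive_tool", "kwargs": {
  "deltas": [
    {"dx": 0.0,"dy": 0.0,"dz": 0.6,"ax": 0.0,"ay": 0.0,"az": 0.0},
    {"dx": 0.0,"dy": 0.0,"dz": 1.3,"ax": 0.0,"ay": 0.0,"az": 0.0},
    {"dx": 0.0,"dy": 0.0,"dz": 1.8,"ax": 0.0,"ay": 0.0,"az": 0.0},
    {"dx": 0.0,"dy": 0.0,"dz": 1.9,"ax": 0.0,"ay": 0.0,"az": 0.0},
    {"dx": 0.0,"dy": 0.0,"dz": 1.9,"ax": 0.0,"ay": 0.0,"az": 0.0},
    {"dx": 0.6,"dy": 0.0,"dz": 1.9,"ax": 0.0,"ay": 0.0,"az": 0.0},
    {"dx": 1.4,"dy": 0.0,"dz": 1.9,"ax": 0.0,"ay": 0.0,"az": 0.0},
    {"dx": 2.4,"dy": 0.0,"dz": 1.9,"ax": 0.0,"ay": 0.0,"az": 0.0},
    {"dx": 3.6,"dy": 0.0,"dz": 1.9,"ax": 0.0,"ay": 0.0,"az": 0.0},
    {"dx": 5.0,"dy": 0.0,"dz": 1.9,"ax": 0.0,"ay": 0.0,"az": 0.0},
    {"dx": 6.5,"dy": 0.0,"dz": 1.9,"ax": 0.0,"ay": 0.0,"az": 0.0},
    {"dx": 8.0,"dy": 0.0,"dz": 1.9,"ax": 0.0,"ay": 0.0,"az": 0.0},
    {"dx": 9.0,"dy": 0.0,"dz": 1.9,"ax": 0.0,"ay": 0.0,"az": 0.0},
    {"dx": 9.0,"dy": 0.0,"dz": 1.9,"ax": 0.0,"ay": 0.0,"az": 0.0},
    {"dx": 9.0,"dy": 0.0,"dz": 1.9,"ax": 0.0,"ay": 0.0,"az": 0.0}
  ]
}}

```text
time: 19.92
eef_pos: [0.482, 0.2778, 0.2424]
tool_rot: [0.185, 3.135, -0.0]
force: [0.2, -0.2, -3.4]
finger_gap: 0.247
grip_force: 79.2
```

Run:
```python
from h import *
s=r.get_state(); A=R.from_rotvec(s['tool_rot']).as_matrix(); print(s['time'],np.round(s['eef_pos'],4),np.degrees(np.arctan2(A[1,1],A[0,1])),np.round(s['qpos'],2))
for n in('top','side'):
    c=cam(n,n+'7'); P=cloud(c)
    m=np.all((P>[.52,.15,.15])&(P<[.65,.40,.18]),-1); q=P[m]; print(n,'bar',len(q),cv2.minAreaRect((q[:,:2]*1000).astype(np.float32)),np.percentile(q[:,2],[5,50,95]).round(4))
    m=np.all((P>[.3,-.1,.004])&(P<[.56,.12,.2]),-1); print('bare-zone things',m.sum(),np.unique(P[m].round(2)[:,:2],axis=0).shape)
    m=np.all((P>[.40,-.07,.004])&(P<[.54,.04,.2]),-1); print(m.sum(), P[m][:8].round(3).tolist())
delta([.46,.15,.28]); delta([.4725,-.0194,.2])
```

```text
19.925 [0.482  0.2778 0.2424] 83.22858864062768 [-0.89  0.33  0.46  1.49 -0.15  1.35  1.03]
top bar 123 ((570.8338623046875, 270.0675048828125), (124.97207641601562, 7.877155303955078), 85.90400695800781) [0.1634 0.1694 0.1751]
bare-zone things 1271 (459, 2)
187 [[0.539, 0.024, 0.006], [0.539, 0.017, 0.005], [0.539, 0.001, 0.009], [0.54, -0.024, 0.005], [0.54, -0.034, 0.006], [0.535, 0.036, 0.004], [0.536, 0.001, 0.004], [0.536, -0.002, 0.008]]
side bar 102 ((570.438232421875, 269.5603332519531), (126.99205017089844, 12.260981559753418), 86.13796997070312) [0.1528 0.1684 0.1723]
bare-zone things 887 (169, 2)
43 [[0.537, 0.007, 0.004], [0.51, 0.034, 0.005], [0.527, 0.005, 0.005], [0.511, 0.024, 0.005], [0.518, 0.007, 0.007], [0.503, 0.03, 0.004], [0.508, 0.022, 0.004], [0.491, 0.04, 0.006]]
delta cm [  0.68 -12.94  -3.77]
delta cm [ -2.56 -29.61   4.24]
```

View pics/top7.png

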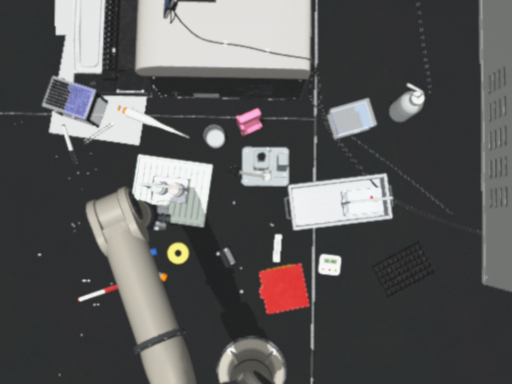

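The top view shows the carrier inside the tray at about (168,188), with the box carrier still in the tub and the hook's original spot near (258,223) bare. I'll return the hook there.

{"fn": "drive_tool", "kwargs": {
  "deltas": [
    {"dx": 0.0,"dy": -1.0,"dz": -1.0,"ax": 0.0,"ay": 0.0,"az": 0.0},
    {"dx": 0.0,"dy": -3.5,"dz": -2.0,"ax": 0.0,"ay": 0.0,"az": 0.0},
    {"dx": 0.0,"dy": -7.0,"dz": -3.0,"ax": 0.0,"ay": 0.0,"az": 0.0},
    {"dx": 0.0,"dy": -10.5,"dz": -3.0,"ax": 0.0,"ay": 0.0,"az": 0.0},
    {"dx": -0.5,"dy": -14.0,"dz": -3.0,"ax": 0.0,"ay": 0.0,"az": 0.0},
    {"dx": -1.0,"dy": -17.5,"dz": -3.0,"ax": 0.0,"ay": 0.0,"az": 0.0},
    {"dx": -1.5,"dy": -21.0,"dz": -3.0,"ax": 0.0,"ay": 0.0,"az": 0.0},
    {"dx": -2.0,"dy": -24.5,"dz": -2.0,"ax": 0.0,"ay": 0.0,"az": 0.0},
    {"dx": -2.4,"dy": -27.5,"dz": 0.0,"ax": 0.0,"ay": 0.0,"az": 0.0},
    {"dx": -2.6,"dy": -29.2,"dz": 2.0,"ax": 0.0,"ay": 0.0,"az": 0.0},
    {"dx": -2.6,"dy": -29.6,"dz": 5.0,"ax": 0.0,"ay": 0.0,"az": 0.0},
    {"dx": -2.6,"dy": -29.6,"dz": 8.0,"ax": 0.0,"ay": 0.0,"az": 0.0},
    {"dx": -2.6,"dy": -29.6,"dz": 10.5,"ax": 0.0,"ay": 0.0,"az": 0.0},
    {"dx": -2.6,"dy": -29.6,"dz": 11.8,"ax": 0.0,"ay": 0.0,"az": 0.0},
    {"dx": -2.6,"dy": -29.6,"dz": 12.3,"ax": 0.0,"ay": 0.0,"az": 0.0},
    {"dx": -2.6,"dy": -29.6,"dz": 12.3,"ax": 0.0,"ay": 0.0,"az": 0.0},
    {"dx": -2.6,"dy": -29.6,"dz": 12.3,"ax": 0.0,"ay": 0.0,"az": 0.0}
  ]
}}

```text
time: 22.15
eef_pos: [0.4733, -0.019, 0.1203]
tool_rot: [0.185, 3.134, 0.001]
force: [0.9, -0.1, -2.6]
finger_gap: 0.249
grip_force: 79.2
```

{"fn": "drive_tool", "kwargs": {
  "deltas": [
    {"dx": 0.0,"dy": 0.0,"dz": 0.2,"ax": 0.0,"ay": 0.0,"az": 0.0},
    {"dx": 0.0,"dy": 0.0,"dz": 0.4,"ax": 0.0,"ay": 0.0,"az": 0.0},
    {"dx": 0.0,"dy": 0.0,"dz": 0.6,"ax": 0.0,"ay": 0.0,"az": 0.0},
    {"dx": 0.0,"dy": 0.0,"dz": 0.75,"ax": 0.0,"ay": 0.0,"az": 0.0},
    {"dx": 0.0,"dy": 0.0,"dz": 0.75,"ax": 0.0,"ay": 0.0,"az": 0.0},
    {"dx": 0.0,"dy": 0.0,"dz": 0.75,"ax": 0.0,"ay": 0.0,"az": 0.0}
  ]
}}

```text
time: 22.9
eef_pos: [0.4726, -0.0188, 0.1128]
tool_rot: [0.185, 3.136, 0.001]
force: [-2.1, 1.1, 5.2]
finger_gap: 0.247
grip_force: 80.1
```

Contact made (force reversed). Opening slowly and withdrawing straight up.

{"fn": "drive_tool", "kwargs": {
  "deltas": [
    {"dx": 0.0,"dy": 0.0,"dz": 0.0,"ax": 0.0,"ay": 0.0,"az": 0.0},
    {"dx": 0.0,"dy": 0.0,"dz": 0.0,"ax": 0.0,"ay": 0.0,"az": 0.0},
    {"dx": 0.0,"dy": 0.0,"dz": 0.0,"ax": 0.0,"ay": 0.0,"az": 0.0},
    {"dx": 0.0,"dy": 0.0,"dz": 0.0,"ax": 0.0,"ay": 0.0,"az": 0.0}
  ],
  "grip": 5.0
}}

```text
time: 23.4
eef_pos: [0.4725, -0.0189, 0.1117]
tool_rot: [-0.185, -3.136, 0.0]
force: [0.4, 0.2, 0.0]
finger_gap: 0.585
grip_force: 0.0
```

{"fn": "drive_tool", "kwargs": {
  "deltas": [
    {"dx": 0.0,"dy": 0.0,"dz": -0.8,"ax": 0.0,"ay": 0.0,"az": 0.0},
    {"dx": 0.0,"dy": 0.0,"dz": -2.0,"ax": 0.0,"ay": 0.0,"az": 0.0},
    {"dx": 0.0,"dy": 0.0,"dz": -4.0,"ax": 0.0,"ay": 0.0,"az": 0.0},
    {"dx": 0.0,"dy": 0.0,"dz": -7.0,"ax": 0.0,"ay": 0.0,"az": 0.0},
    {"dx": 0.0,"dy": 0.0,"dz": -10.0,"ax": 0.0,"ay": 0.0,"az": 0.0},
    {"dx": 0.0,"dy": 0.0,"dz": -13.0,"ax": 0.0,"ay": 0.0,"az": 0.0},
    {"dx": 0.0,"dy": 0.0,"dz": -15.0,"ax": 0.0,"ay": 0.0,"az": 0.0},
    {"dx": 0.0,"dy": 0.0,"dz": -15.0,"ax": 0.0,"ay": 0.0,"az": 0.0},
    {"dx": 0.0,"dy": 0.0,"dz": -15.0,"ax": 0.0,"ay": 0.0,"az": 0.0}
  ]
}}

```text
time: 24.52
eef_pos: [0.472, -0.0189, 0.2613]
tool_rot: [-0.185, -3.135, -0.0]
force: [0.2, 1.0, -0.8]
finger_gap: 0.588
grip_force: 0.0
```

Run:
```python
from h import *
s=r.get_state(); print(s['time'],np.round(s['eef_pos'],4),np.round(s['force'],1))
for n in('top','side'):
    c=cam(n,n+'8'); P=cloud(c)
    for t,lo,hi in(('hook',[.41,-.08,.13],[.53,.05,.165]),('carrier bar',[.50,.15,.15],[.65,.40,.18]),('box bar',[.45,-.42,.145],[.65,-.25,.18]),('small hook',[.31,.04,.03],[.41,.13,.13])):
        q=P[np.all((P>lo)&(P<hi),-1)]
        if len(q)>5: print(n,t,len(q),np.round(np.hstack(cv2.minAreaRect((q[:,:2]*1000).astype(np.float32))[:]),1),np.percentile(q[:,2],[5,50,95]).round(3))
```

```text
24.525 [ 0.472  -0.0189  0.2613] [ 0.2  1.  -0.8]
top carrier bar 121 [570.8 269.7 124.4   7.9  85.9] [0.163 0.169 0.174]
top box bar 122 [ 542.2 -334.8    7.8  124.9    6.7] [0.163 0.169 0.174]
top small hook 124 [360.   84.6  52.3  32.2  28.5] [0.08  0.114 0.12 ]
side hook 220 [471.3 -21.1  23.3  70.4  82.2] [0.132 0.148 0.153]
side carrier bar 100 [569.8 267.9 128.   10.8  85.8] [0.155 0.168 0.172]
side box bar 186 [ 540.6 -338.7   11.6  123.8    7. ] [0.149 0.168 0.172]
side small hook 233 [357.3  81.9  53.2  33.3  30.3] [0.036 0.098 0.118]
```

View pics/side8.png

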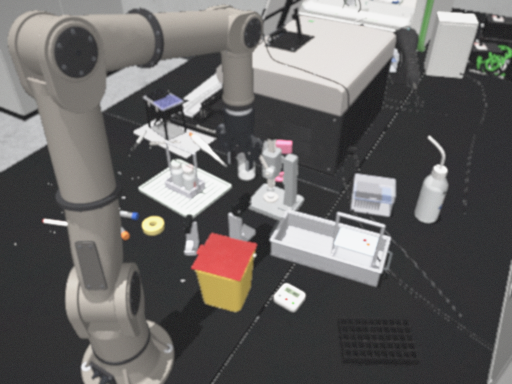

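The side view shows the carrier upright in the tray at about (186,187), the hook standing free at (240,225), and the box carrier in the tub. I'll hand it in.

```bash
python3 -c "
from workcell import r
print(r.close_job())"
```

```text
the job is handed in; nothing more can be done
None
```

The bottle carrier was lifted with the hook and stands upright inside the draining tray, the hook stands free on the bare worktop, the box carrier is still in the tub, and the job was handed in at about 25 s (the verdict was not shown).

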